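Rinse the toddler's aluminium cup and stand it to dry

ROBOT

A 7-joint arm with a two-finger parallel gripper is mounted at the origin on the work surface. World frame = base frame: x ahead of the robot, y to its left, z up, the work surface at z = 0. Lengths are in m, angles in rad, forces in N, time in s.
With the tool pointing down it reaches from about 0.35 to 0.9 m from the base axis. Payload 19.9 kg.
Tool frame: the origin (TCP) lies midway between the tips of the shut fingers; the grasp point (between the pads) lies 19 mm behind it; z points along the fingers, y is the line along which they close (so a half turn about z gives the same grasp; the last joint's range is limited). The gripper opens to 85 mm and grips with 20 to 120 N. Pads are 22 mm wide; open, the fingers measure 114 mm over their backs; the gripper's body (76 mm by 85 mm) begins 54 mm behind the grasp point. The pads swing forward as they close: fully open they stand 13 mm farther back than shut.
Start: joints at [1.304, 0.417, -0.01, 1.614, 0.005, 1.111, -0.053], TCP at [0.139, -0.609, 0.231] pointing down, gripper open.
Joint ranges: [-2.81, 2.81], [-0.39, 2.02], [-1.27, 1.25], [0.06, 2.57], [-1.19, 4.33], [0.19, 2], [-2.82, 2.82]. Speed limits (rad/s): [1.89, 1.89, 2.39, 2.39, 3.01, 3.01, 3.01].

INTERFACE

Orientations are given as a unit quaternion [w, x, y, z].
In Python, from cell import bot gives the robot as it stands. Calls block until the motion is done:
- bot.move_pose(position, orientation): joint-space move of the TCP to a pose.
- bot.move_straight(position, ori=None, speed=0.15, max_force=None): straight line of the TCP; ori=None keeps the orientation; speed is the mean speed in m/s. With max_force (N) it stops when the force on the tool has changed by that much, and returns True; else False.
- bot.goto_joints(angles): joint-space move.
- bot.set_gripper(opening, newtons=None): finger opening in m; newtons is the grip in N (None keeps the last); returns when the fingers have stopped.
- bot.wait(seconds).
- bot.ik(position, orientation): joint angles nearest the present ones, or None.
- bot.sense(): the state.
- bot.camera(name): name is "side" or "top"; returns the picture (480x640x3 uint8, blue, green, red); there is no depth.
- bot.calibration(name): a dict with "camera_matrix" (3x3 intrinsics, pixels), "extrinsics" (4x4, takes a point from camera to world coordinates). Camera axes: x right, y down, z forward; pixel columns grow to the right and rows downward; lengths in m; the calibration is good to about 2 mm. A picture is of the moment at which its call begins. calibration takes no time and is no camera call.
A pose or a line that the arm cannot do raises bot.Unreachable and nothing moves.
- bot.job_done(): hands the job in; it is judged then, once.
Trained networks look in the newest picture that a camera, given by its name, has taken for a name from the list of things; names that differ only in an ending like _2 or _b are one class to them, and where a whole thing is asked for, a point or a joint stands for the part that bears it (a point fixed in the world has none). Each returns a list of dicts, best first, with "conf" (0 to 1); they miss things now and then, are a little off and sometimes report something else, mostly with a low value. They report only what shows in the picture. A call takes as long as a camera call.
- bot.silhouettes(query, camera): "pixels" (480x640 bool, what is visible of it).
- bot.place_of(query, camera): "position" ([x, y, z] in m, in the coordinates of the camera as it stood for that picture, good to about 4 mm: a listed point, or the origin of a listed thing).
The state is a dict: "time_s": time; "joints": joint angles; "joint_vel": joint speeds; "tau": joint torques, N m; "position": TCP position; "orientation": TCP orientation; "wrist_force": force on the tool from outside, world axes, zero at the start; "ft_torque": the same for the moment, N m; "width": finger opening in m; "finger_force": force on a finger pad.
Only numpy, scipy, OpenCV 4.12 (cv2) and the standard library are available. Lean on these libraries where they do the work, as an engineer would, in place of code of your own. Each camera call takes 0.05 s, during which the arm holds its last target. There are 200 camera calls.

TASK

Give the aluminium cup on the high-chair tray a rinse: turn it upside down, centre its mouth on the star-shaped head of the bench rinser, and push the cup straight down until the sprung head is at its stop, keeping it there for a second. Then set the cup down (do not drop it) upside down on a free part of the green drying mat and leave it standing there. Leave everything else where it is.

Things in the scene. Friction and masses are not known exactly. Their poses are not given: they have to be found in the camera images.
- cup: open aluminium cup, 85 mm tall, tapered: outer diameter 53 mm at the base, 60 mm at the rim; wall 2.5 mm, base 4 mm thick; about 75 g. Starts upright on the grey high-chair tray; laid on its side it stays put unless pushed. Origin: centre of the base's underside; its z axis runs from base to mouth (up at the start, down when the cup is upside down)
- cup_rim (a point): centre of the cup's mouth, in the plane of the rim, 85 mm along the cup's z axis from its origin
- rinser: bench rinser, fixed: steel drip tray 180 x 160 mm with a 24 mm high rim, a flat grille inside (top 14 mm above the bench) and a collar in the middle that carries the sprung black star head. Origin: centre of the underside, on the bench top (height 0); z up. It and the mat stand side by side, some 350 mm between centres, either way round, with bare bench between them
- spray_head (a joint): travel of the star head, straight down: 0 m when up, 0.010 m at its stop. The spring pushes back with 4 N at the top and 9 N at the stop; let go, the head springs up again. The weight of the cup alone does not move it
- head_top (a point): centre of the star head, in the plane of the flat tops of its six spokes, on which the cup's rim bears: 45 mm above the bench when up, 35 mm at the stop. Spokes 7 mm wide, reaching 45 mm out from the centre; a hub of 13 mm radius in the middle stands 5 mm higher than the spokes and goes inside the cup
- mat: green silicone drying mat, fixed flat on the bench, 220 mm (its x) by 150 mm (its y), 5 mm thick. Origin: centre of the underside. The half towards its -x end is free
- pot: orange snack pot already drying upside down on the mat near the middle of its +x end: 50 mm tall, 76 mm diameter at the mat, 66 mm at the top. Origin: centre of its underside. Leave it alone
- tray: grey tray of the folding high chair at the left end of the bench, fixed: 440 mm (its x) by 320 mm (its y); its flat floor is 22 mm above the bench top, its rim 34 mm. A white clip-on placemat holder, 200 mm long, with two spring clips, is clipped over its +x edge and reaches 40 mm above the floor of the tray. Origin: below the centre of the tray, at bench-top height
- bowl: yellow suction bowl stuck to the tray, fixed: 120 mm diameter, 58 mm tall; origin: centre of its underside
- keys: silicone teething keys on a ring, lying flat on the tray: about 110 x 110 mm, 9 mm thick; origin near the middle of the set. Leave them alone
- spoon: child's spoon lying on the tray, 135 mm long. Leave it alone
- baby_bottle: baby bottle standing on the bench behind, 60 mm diameter, 155 mm tall; origin: centre of its underside. Leave it alone
- soap: green soap pump bottle standing on the bench behind, 64 mm diameter, 176 mm tall; origin: centre of its underside. Leave it alone
- brush: dish brush lying on the bench at the right. Leave it alone

How it is judged:
On the way, in this order (a step that is already met when the one before it is completed fails the run):
1. the upside-down cup, centred on the star head, is pushed down on it so that the head is at its stop, and kept there (value of joint spray_head above 0.0084 m and contact force between cup and rinser above 4 N and angle between cup's own z axis and vertical above 2.97 rad and horizontal distance between cup_rim and head_top below 0.012 m), for 0.6 s.
2. the upside-down cup is lowered onto the mat while still held: its rim comes within 7 mm of the mat's surface before it is let go (contact force between the fingers and cup above 0.5 N and z of cup_rim in the frame of mat below 0.012 m and x of cup_rim in the frame of mat between -0.1 and 0.1 m and y of cup_rim in the frame of mat between -0.065 and 0.065 m and angle between cup's own z axis and vertical above 2.7 rad), for 0.05 s.
At the end, for the whole second after the job is handed in: The cup stands still, upside down with its axis within 0.1 rad of vertical, with its rim flat on the drying mat (rim plane 1 to 9 mm above the bench top) and its axis over the mat (within 100 mm of the mat's centre along its length, 65 mm across), and the star head is up again (less than 2 mm down) (angle between cup's own z axis and vertical above 3.04 rad and z of cup_rim in the frame of mat between 0.001 and 0.009 m and x of cup_rim in the frame of mat between -0.1 and 0.1 m and y of cup_rim in the frame of mat between -0.065 and 0.065 m and linear speed of cup below 0.02 m/s and value of joint spray_head below 0.002 m); the robot touches nothing.
It fails at once if the snack pot on the mat is moved by more than 25 mm (distance of pot from where it was at the start of the episode above 0.025 m).
It fails at once if the teething keys or the spoon on the tray are moved by more than 25 mm (distance of any of keys, spoon from where it was at the start of the episode above 0.025 m).
It fails at once if the baby bottle, the soap bottle or the brush is moved by more than 25 mm (distance of any of baby_bottle, soap, brush from where it was at the start of the episode above 0.025 m).
It also fails if it takes over 64 s, if anything falls off the work surface, if the arm or the gripper's body presses on something with over 40 N, if the wrist force passes 120 N, or if a joint passes its speed limit or range.

## Working session

There is one attempt and no reset: what is moved stays moved. The work goes in short steps, each a Python script; the robot and the scene stay as the last script left them, time stands still between calls to the robot, and variables do not carry over. Pictures are saved under pics/ and viewed, at most 10 in all, crops included, and the job is handed in when it is done.

```bash
mkdir -p pics; ls; cat > h.py <<'E'
import numpy as np, cv2
from cell import bot
def w(cam,p):
    E=np.array(bot.calibration(cam)["extrinsics"]); return (E@np.r_[p,1])[:3]
E
python3 - <<'E'
from h import *
s=bot.sense(); print(s["position"],s["orientation"],s["width"],s["time_s"])
for c in ("top","side"):
    cv2.imwrite(f"pics/{c}0.png",bot.camera(c))
    print(c,np.round(np.array(bot.calibration(c)["extrinsics"]),3).tolist())
    for q in ("cup","cup_rim","rinser","head_top","mat","pot","tray","bowl","keys","spoon","baby_bottle","soap","brush"):
        try: print(c,q,[(round(d["conf"],2),np.round(w(c,d["position"]),3).tolist()) for d in bot.place_of(q,c)][:2])
        except Exception as e: print(q,e)
E
```

```text
cell.py
pics
[ 0.13924199 -0.60894264  0.2306789 ] [-5.86283772e-04  9.93688456e-01  1.12173507e-01 -1.11496954e-04] 0.08532489803723024 0.0
top [[0.016, -0.997, 0.081, 0.485], [-1.0, -0.015, 0.007, -0.069], [-0.005, -0.081, -0.997, 1.531], [0.0, 0.0, 0.0, 1.0]]
top cup [(0.97, [0.466, 0.289, 0.022])]
top cup_rim [(0.64, [0.469, 0.293, 0.107])]
top rinser [(0.76, [0.54, -0.347, -0.001])]
top head_top [(0.65, [0.544, -0.348, 0.046])]
top mat [(0.56, [0.535, 0.021, -0.001])]
top pot [(0.6, [0.589, 0.037, 0.008])]
top tray [(0.57, [0.487, 0.349, 0.0]), (0.45, [0.634, 0.4, 0.021])]
top bowl [(0.97, [0.456, 0.433, 0.024])]
top keys [(0.97, [0.585, 0.3, 0.027]), (0.73, [0.59, 0.033, 0.006])]
top spoon [(0.65, [0.635, 0.399, 0.021]), (0.24, [0.781, -0.164, 0.001])]
top baby_bottle [(0.88, [0.783, 0.073, 0.0])]
top soap [(0.59, [0.784, -0.163, 0.001])]
top brush [(0.64, [0.486, -0.538, 0.001])]
side [[-0.875, -0.299, 0.381, 0.111], [-0.484, 0.559, -0.673, 0.838], [-0.012, -0.773, -0.634, 0.957], [0.0, 0.0, 0.0, 1.0]]
side cup [(0.94, [0.469, 0.29, 0.022]), (0.59, [0.63, 0.403, 0.021])]
side cup_rim [(0.84, [0.462, 0.292, 0.105])]
side rinser [(0.84, [0.543, -0.338, -0.0])]
side head_top [(0.7, [0.543, -0.345, 0.046])]
side mat [(0.68, [0.538, 0.025, -0.0])]
side pot [(0.59, [0.587, 0.035, 0.006])]
side tray [(0.89, [0.489, 0.354, 0.0])]
side bowl [(0.97, [0.459, 0.435, 0.022]), (0.53, [0.583, 0.298, 0.023])]
side keys [(0.65, [0.585, 0.298, 0.022])]
side spoon [(0.87, [0.633, 0.407, 0.02])]
side baby_bottle [(0.98, [0.78, 0.078, -0.004])]
side soap [(0.61, [0.78, -0.161, -0.003])]
side brush [(0.64, [0.484, -0.536, 0.0])]
```

View pics/top0.png

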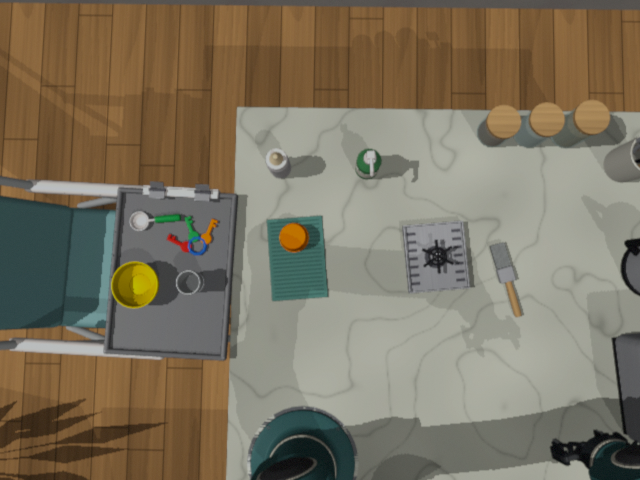

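View pics/side0.png

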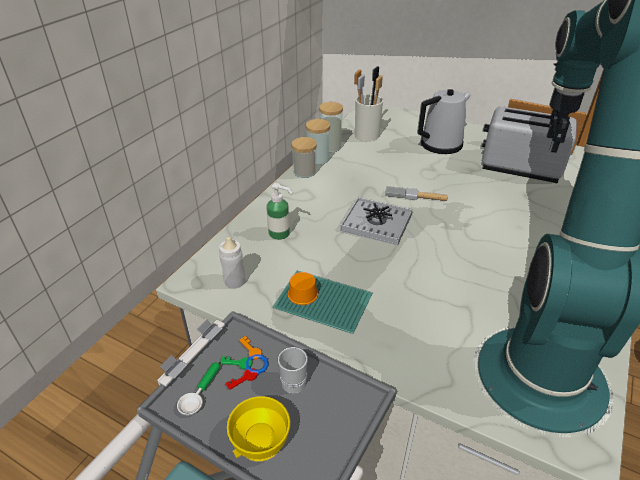

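```bash
cat >> h.py <<'E'
from scipy.spatial.transform import Rotation as R
D=0.025   # pads to TCP at ~58 mm opening
def ori(az,th,s=1):
    """tool tilted th (deg) from straight down towards heading az (deg); s: sign of closing axis"""
    a,t=np.radians([az,th]); z=np.array([np.sin(t)*np.cos(a),np.sin(t)*np.sin(a),-np.cos(t)])
    y=s*np.array([-np.sin(a),np.cos(a),0]); x=np.cross(y,z)
    q=R.from_matrix(np.c_[x,y,z]).as_quat(); return np.r_[q[3],q[:3]],z
def pose(g,az,th,s=1):
    q,z=ori(az,th,s); return np.asarray(g)+D*z,q
E
python3 - <<'E'
from h import *
P={"pick":(.467,.291,.077),"layA":(.45,-.14,.03),"layB":(.55,-.14,.03),"rins":(.542,-.345,.115),"mat":(.483,.018,.065)}
for n,g in P.items():
  for s in (1,-1):
    print(n,s)
    for az in range(-180,180,30):
        ok=[th for th in range(-50,81,10) if bot.ik(*pose(g,az,th,s)) is not None]
        print("  ",az,ok)
print(bot.sense()["time_s"])
E
```

```text
pick 1
   -180 [-50, -40, -30, -20, -10, 0, 10, 20, 30, 40, 50, 60, 70]
   -150 [-50, -40, -30, -20, -10, 0, 10, 20, 30, 40, 50, 60]
   -120 [-50, -40, -30, -20, -10, 0, 10, 20, 30, 40, 50, 60, 70]
   -90 [-50, -40, -30, -20, -10, 0, 10, 20, 30, 40, 50, 60, 70, 80]
   -60 [-50, -40, -30, -20, -10, 0, 10, 20, 30, 40, 50, 60, 70, 80]
   -30 [-50, -40, -30, -20, -10, 0, 10, 20, 30, 40, 50, 60, 70, 80]
   0 [-50, -40, -30, -20, -10, 0, 10, 20, 30, 40, 50, 60, 70, 80]
   30 [-50, -40, -30, -20, -10, 0, 10, 20, 30, 40, 50, 60, 70, 80]
   60 [-50, -40, -30, -20, -10, 0, 10, 20, 30, 40, 50, 60, 70, 80]
   90 [-50, -40, -30, -20, -10, 0, 10, 20, 30, 40, 50, 60, 70, 80]
   120 [-50, -40, -30, -20, -10, 0, 10, 20, 30, 40, 50, 60, 70, 80]
   150 [-50, -40, -30, -20, -10, 0, 10, 20, 30, 40, 50, 60, 70, 80]
pick -1
   -180 [-50, -40, -30, -20, -10, 0, 10, 20, 30, 40, 50, 60, 70]
   -150 [-50, -40, -30, -20, -10, 0, 10, 20, 30, 40, 50, 60]
   -120 [-50, -40, -30, -20, -10, 0, 10, 20, 30, 40, 50, 60, 70]
   -90 [-50, -40, -30, -20, -10, 0, 10, 20, 30, 40, 50, 60, 70, 80]
   -60 [-50, -40, -30, -20, 
[... 6195 characters left out ...]
, 0, 10, 20, 30, 40, 50, 60, 70, 80]
   -120 [-50, -40, -30, -20, -10, 0, 10, 20, 30, 40, 50, 60, 70, 80]
   -90 [-50, -40, -30, -20, -10, 0, 10, 20, 30, 40, 50, 60, 70, 80]
   -60 [-50, -40, -30, -20, -10, 0, 10, 20, 30, 40, 50, 60, 70, 80]
   -30 [-50, -40, -30, -20, -10, 0, 10, 20, 30, 40, 50, 60, 70, 80]
   0 [-50, -40, -30, -20, -10, 0, 10, 20, 30, 40]
   30 [-50, -40, -30, -20, -10, 0, 10, 20, 30, 40, 50, 60, 70, 80]
   60 [-50, -40, -30, -20, -10, 0, 10, 20, 30, 40, 50, 60, 70, 80]
   90 [-50, -40, -30, -20, -10, 0, 10, 20, 30, 40, 50, 60, 70, 80]
   120 [-50, -40, -30, -20, -10, 0, 10, 20, 30, 40, 50, 60, 70, 80]
   150 [-50, -40, -30, -20, -10, 0, 10, 20, 30, 40, 50, 60, 70, 80]
1.4
```

```bash
python3 - <<'E'
from h import *
P=[("pick",(.467,.291,.077),-35),("lay",(.48,-.15,.15),52.6),("g2",(.48,-.17,.028),-37),("rinsup",(.542,-.345,.14),55.4),("rins",(.542,-.345,.09),55.4),("mat",(.469,.02,.062),55.4)]
for az in (-90,-60):
 for s in (1,-1):
  for n,g,th in P:
    r=bot.ik(*pose(g,az,th,s)); print(az,s,n,None if r is None else np.round(r,2).tolist())
E
```

```text
-90 1 pick [0.12, 0.6, -0.54, 2.09, -0.74, 0.42, 0.35]
-90 1 lay [0.32, 0.61, -0.65, 2.08, 1.24, 1.41, -1.1]
-90 1 g2 [1.01, 0.85, -0.59, 1.83, -0.15, 0.91, 0.63]
-90 1 rinsup [0.26, 0.64, -0.14, 1.93, 1.37, 1.07, -0.89]
-90 1 rins [0.19, 0.72, -0.05, 1.93, 1.4, 1.01, -0.98]
-90 1 mat [0.04, 0.92, -0.75, 1.95, 1.19, 1.65, -1.44]
-90 -1 pick [0.08, 0.59, -0.49, 2.09, -0.8, 0.44, -2.74]
-90 -1 lay [0.63, 0.84, -1.09, 2.07, 1.41, 1.73, 1.98]
-90 -1 g2 [0.58, 0.75, -0.02, 1.84, -0.62, 1.02, -2.12]
-90 -1 rinsup [0.58, 0.7, -0.55, 1.92, 1.52, 1.29, 2.24]
-90 -1 rins [-0.68, 1.27, 1.21, 1.96, -0.39, 0.37, -2.79]
-90 -1 mat [0.26, 1.16, -1.09, 1.95, 1.37, 1.97, 1.63]
-60 1 pick [0.34, 0.85, -0.9, 1.87, 0.03, 0.75, 0.12]
-60 1 lay [0.39, 0.47, -0.67, 2.34, 1.64, 1.12, -1.03]
-60 1 g2 [0.87, 0.91, -0.57, 1.67, 0.06, 1.19, 0.85]
-60 1 rinsup [0.27, 0.52, -0.02, 2.18, 2.02, 0.71, -1.08]
-60 1 rins [0.17, 0.63, 0.1, 2.18, 2.14, 0.72, -1.28]
-60 1 mat [0.11, 0.91, -0.86, 2.23, 1.58, 1.61, -1.34]
-60 -1 pick [0.08, 0.7, -0.51, 1.88, -0.4, 0.79, -2.66]
-60 -1 lay [-0.67, 0.44, 0.53, 2.38, 1.52, 0.64, 2.06]
-60 -1 g2 [0.51, 0.82, -0.06, 1.68, -0.32, 1.21, -1.96]
-60 -1 rinsup [0.11, 0.52, 0.17, 2.19, 2.04, 0.64, 1.99]
-60 -1 rins [0.42, 0.64, -0.19, 2.18, 2.12, 0.84, 2.0]
-60 -1 mat [-0.15, 0.75, -0.55, 2.23, 1.47, 1.35, 1.79]
```

```bash
python3 - <<'E'
from h import *
g=np.array([.467,.291,.022+.055]); p,q=pose(g,-90,-35); z=ori(-90,-35)[1]
bot.set_gripper(0.085,50)
bot.move_pose(p-0.13*z,q)
print("t",bot.sense()["time_s"],bot.sense()["joints"])
print("stop",bot.move_straight(p,speed=.12,max_force=15))
bot.set_gripper(0.03,50); s=bot.sense(); print(s["time_s"],s["width"],s["finger_force"],s["position"]-p)
print(bot.move_straight(p+[0,0,.13],speed=.15))
s=bot.sense(); print(s["time_s"],s["width"],s["joints"],s["wrist_force"])
cv2.imwrite("pics/side1.png",bot.camera("side"))
E
```

```text
t 4.75 [ 0.52545014  0.44169913 -0.83890584  2.07375459 -0.4484705   0.65541864
  0.10495813]
stop False
6.3667 0.057079268491506935 37.6071678934386 [ 4.51804639e-04 -4.55109452e-05  6.05569952e-04]
False
7.3833 0.056510588879076874 [ 0.35504677  0.41549315 -0.82023601  2.0265727  -0.45509553  0.62880212
 -0.03941043] [-0.11657574 -0.26274804 -1.71624378]
```

View pics/side1.png

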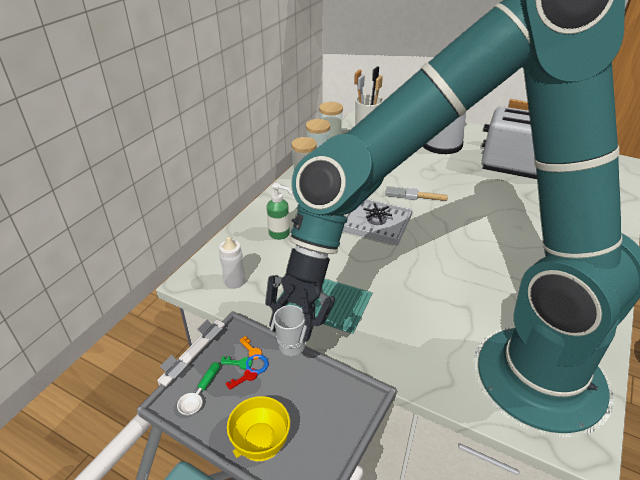

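Cup is held upright between the fingers at about (290, 330), with the tray otherwise undisturbed. Next I lay it on the bare bench.

```bash
python3 - <<'E'
from h import *
g=np.array([.47,-.14,.029]); th=52.6
p,q=pose(g,-90,th)
bot.move_pose(p+[0,0,.13],q)
print(bot.sense()["time_s"])
bot.move_straight(p+[0,0,.025],speed=.12)
print("touch",bot.move_straight(p+[0,0,-.006],speed=.03,max_force=5))
s=bot.sense(); print(s["time_s"],s["position"]-p,s["wrist_force"],s["width"])
bot.set_gripper(0.085,50)
z=ori(-90,th)[1]
bot.move_straight(s["position"]-.10*z+[0,0,.04],speed=.15)
p2,q2=pose([.47,-.17,.2],-90,-37)
bot.move_pose(p2+[0,-.1,.05],q2)
for c in ("top","side"):
    cv2.imwrite(f"pics/{c}2.png",bot.camera(c))
    for n in ("cup","cup_rim","head_top","rinser","mat","pot"):
        print(c,n,[(round(d["conf"],2),np.round(w(c,d["position"]),4).tolist()) for d in bot.place_of(n,c)][:2])
print(bot.sense()["time_s"])
E
```

```text
9.0583
touch True
10.85 [-5.64464220e-05 -1.93943335e-04  1.14214349e-03] [-8.59914583e-04  2.63807370e+00  9.77576677e+00] 0.05708710948818559
top cup [(0.97, [0.4633, -0.1982, 0.0294])]
top cup_rim [(0.95, [0.4675, -0.1053, 0.0318])]
top head_top [(0.5, [0.5455, -0.3471, 0.0458])]
top rinser [(0.64, [0.5428, -0.3469, 0.0025])]
top mat [(0.63, [0.5376, 0.0216, -0.0005])]
top pot [(0.95, [0.5888, 0.0334, 0.0055])]
side cup [(0.94, [0.4663, -0.1968, 0.0234])]
side cup_rim [(0.94, [0.4633, -0.1066, 0.0257])]
side head_top [(0.71, [0.7773, -0.1572, -0.003]), (0.68, [0.5454, -0.3454, 0.0438])]
side rinser [(0.75, [0.5453, -0.3377, 0.0014])]
side mat [(0.71, [0.5353, 0.024, 0.0005])]
side pot [(0.6, [0.5874, 0.0335, 0.0064])]
14.8083
```

View pics/side2.png

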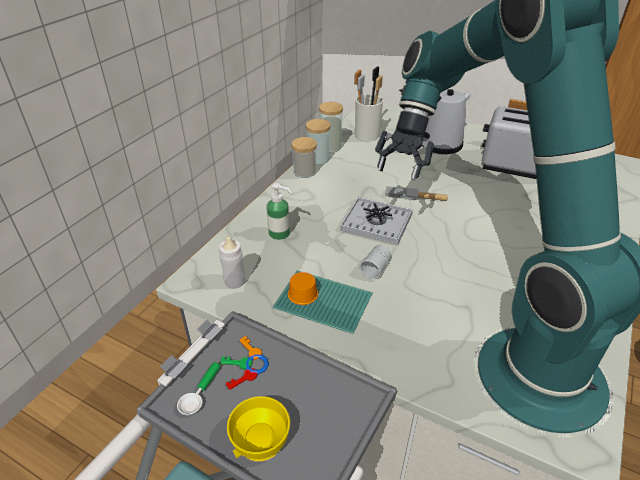

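View pics/top2.png

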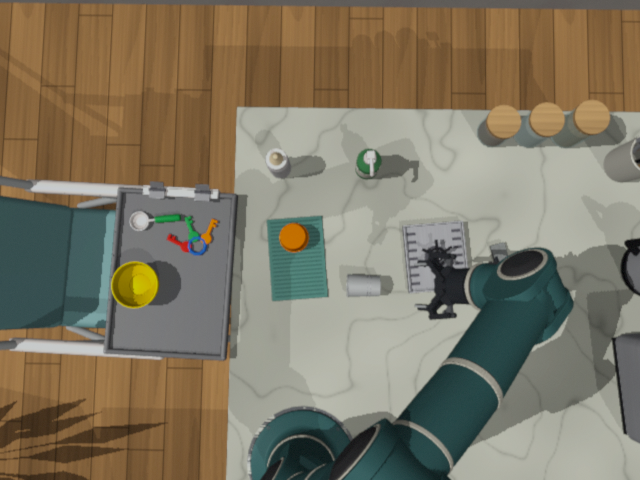

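The cup lies on bare bench with its mouth to +y, at top (363, 285) and side (376, 262). Pot and mat are undisturbed. Next I regrasp near the base, flip the cup, and measure.

```bash
python3 - <<'E'
from h import *
th=-37; g=np.array([.47,-.165,.029]); p,q=pose(g,-90,th); z=ori(-90,th)[1]
bot.move_pose(p-.12*z,q)
print("stop",bot.move_straight(p,speed=.12,max_force=12))
bot.set_gripper(0.03,90); s=bot.sense(); print(s["time_s"],s["width"],s["finger_force"],s["position"]-p)
bot.move_straight(p+[0,0,.16],speed=.2)
p,q=pose([.5445,-.346,.20],-90,55.4)
bot.move_pose(p,q)
s=bot.sense(); print(s["time_s"],s["position"]-p,s["width"],s["joints"])
for c in ("side","top"):
    cv2.imwrite(f"pics/{c}3.png",bot.camera(c))
    for n in ("cup","cup_rim"):
        print(c,n,[(round(d["conf"],2),np.round(w(c,d["position"]),4).tolist()) for d in bot.place_of(n,c)][:2])
E
```

```text
stop False
16.95 0.05493360066645919 91.5977136753645 [ 0.00020189 -0.00057809  0.00087018]
19.4333 [-0.00075179 -0.00038829 -0.00040837] 0.054379362143001 [-0.20579659  0.57689964  0.45523182  1.92836869  1.06876153  0.83436786
 -0.65177658]
side cup [(0.62, [0.5434, -0.3485, 0.2253])]
side cup_rim [(0.73, [0.5416, -0.3472, 0.1438])]
top cup [(0.65, [0.5429, -0.3519, 0.2262])]
top cup_rim [(0.85, [0.5499, -0.3434, 0.1432])]
```

View pics/side3.png

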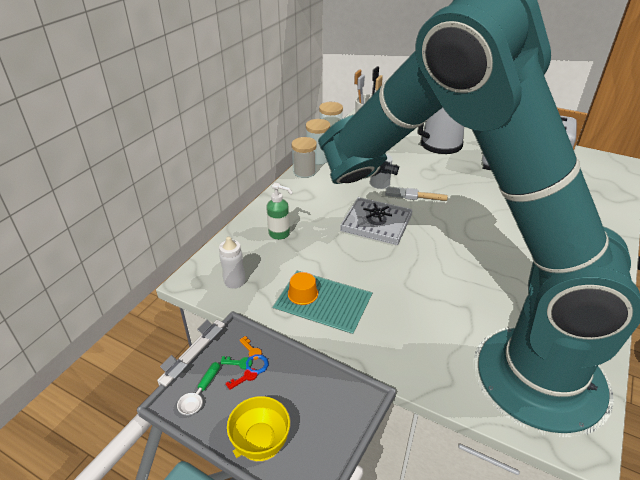

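The cup is inverted in the gripper above the star head, mostly hidden by the wrist, near side (383, 175). Measured rim centre is about (0.545, -0.346, 0.1435), so it is centred on the head.

```bash
python3 - <<'E'
from h import *
p,q=pose([.5445,-.346,.108],-90,55.4)
bot.move_straight(p,speed=.12)
f0=np.array(bot.sense()["wrist_force"])
print("stop",bot.move_straight(p-[0,0,.025],speed=.02,max_force=18))
for i in range(4):
    s=bot.sense(); print(s["time_s"],s["position"]-p,np.array(s["wrist_force"])-f0,s["ft_torque"],s["width"]); bot.wait(.4)
for c in ("side","top"):
    cv2.imwrite(f"pics/{c}4.png",bot.camera(c))
    for n in ("cup","cup_rim","head_top"):
        print(c,n,[(round(d["conf"],2),np.round(w(c,d["position"]),4).tolist()) for d in bot.place_of(n,c)][:2])
E
```

```text
stop True
21.4917 [ 0.00027582 -0.00091973 -0.01574215] [-1.74527363  5.7789577  13.93449723] [-0.52039187  0.55516518 -0.32275456] 0.0548442398740981
21.8917 [ 0.00024474 -0.0008012  -0.01571441] [-0.95952448  3.76662642 12.77375645] [-0.50711221  0.48033948 -0.26205751] 0.0546623397034412
22.2917 [ 0.00024451 -0.00080637 -0.01571973] [-0.51086234  3.41475079 12.81752262] [-0.4477354   0.52150408 -0.23001127] 0.054931682945950175
22.6917 [ 0.00028702 -0.0007903  -0.01570798] [-0.77910705  3.90838024 12.84239118] [-0.45139938  0.53098516 -0.24894225] 0.05480658324412894
side cup [(0.51, [0.5485, -0.3476, 0.1194])]
side cup_rim [(0.66, [0.5437, -0.3449, 0.0369]), (0.46, [0.4609, 0.4342, 0.0204])]
side head_top [(0.6, [0.5456, -0.3476, 0.0342])]
top cup [(0.87, [0.5433, -0.3508, 0.1195]), (0.68, [0.544, -0.3457, 0.0016])]
top cup_rim [(0.67, [0.4902, -0.5337, 0.0012]), (0.57, [0.5519, -0.3488, 0.035])]
top head_top []
```

```bash
python3 - <<'E'
from h import *
s=bot.sense(); f0=np.array(s["wrist_force"])
print(bot.move_straight(s["position"]-[0,0,.0012],speed=.01,max_force=12)); bot.wait(.9)
print(np.array(bot.sense()["wrist_force"]))
p,q=pose([.5445,-.346,.19],-90,55.4); bot.move_straight(p,speed=.12)
p,q=pose([.468,.02,.061],-90,55.4)
bot.move_pose(p+[0,0,.11],q)
s=bot.sense();print(s["time_s"],s["width"])
for c in ("side","top"):
    cv2.imwrite(f"pics/{c}5.png",bot.camera(c))
    for n in ("cup","cup_rim","mat","head_top"):
        print(c,n,[(round(d["conf"],2),np.round(w(c,d["position"]),4).tolist()) for d in bot.place_of(n,c)][:2])
E
```

```text
False
[-3.00707085  6.83471541 18.15649825]
27.0167 0.05467489851040604
side cup [(0.67, [0.4672, 0.0172, 0.1966])]
side cup_rim [(0.82, [0.4681, 0.0194, 0.1134]), (0.28, [0.49, 0.3541, -0.0021])]
side mat [(0.73, [0.5461, -0.3369, 0.0025]), (0.62, [0.5358, 0.0251, -0.001])]
side head_top [(0.33, [0.5443, -0.3394, 0.0004])]
top cup [(0.69, [0.4661, 0.0151, 0.2006])]
top cup_rim [(0.65, [0.4713, 0.0186, 0.1132]), (0.22, [0.5428, -0.3472, 0.0012])]
top mat [(0.7, [0.4864, -0.5353, 0.0016]), (0.66, [0.535, 0.0207, 0.002])]
top head_top [(0.69, [0.5443, -0.3472, 0.0455])]
```

View pics/side5.png

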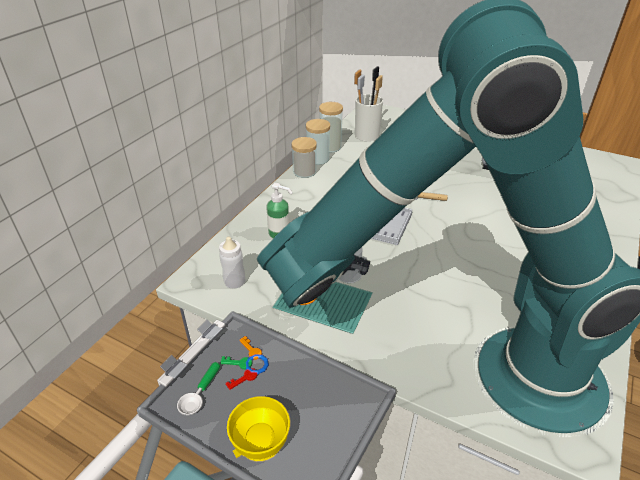

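The wrist hides the cup over the mat. The networks put its rim at about (0.469, 0.019, 0.113), which is over the mat's free half. There is clearance all round, so I lower it with a force guard.

```bash
python3 - <<'E'
from h import *
p,q=pose([.468,.02,.061],-90,55.4); z=ori(-90,55.4)[1]
print(bot.move_straight(p+[0,0,.012],speed=.1,max_force=15))
print("touch",bot.move_straight(p-[0,0,.006],speed=.02,max_force=4))
s=bot.sense(); print(s["time_s"],s["position"]-p,s["wrist_force"],s["finger_force"])
bot.wait(.2)
bot.set_gripper(0.072,20); bot.wait(.2)
bot.move_straight(bot.sense()["position"]-.13*z,speed=.12)
s=bot.sense(); bot.move_straight(s["position"]+[0,0,.1],speed=.2)
j=bot.sense()["joints"]; j=np.array(j); j[0]+=-.6; bot.goto_joints(j)
print(bot.sense()["time_s"])
for c in ("side","top"):
    cv2.imwrite(f"pics/{c}6.png",bot.camera(c))
    for n in ("cup","cup_rim","mat","pot","head_top"):
        print(c,n,[(round(d["conf"],2),np.round(w(c,d["position"]),4).tolist()) for d in bot.place_of(n,c)][:2])
E
```

```text
False
touch True
29.2333 [ 4.53806176e-05 -2.80613122e-04  1.65113619e-03] [5.17378914e-03 1.31154376e+00 6.85144757e+00] 94.09439432631189
32.9333
side cup [(0.7, [0.473, 0.018, 0.0886]), (0.33, [0.631, 0.4085, 0.0223])]
side cup_rim [(0.87, [0.464, 0.0204, 0.0063])]
side mat [(0.72, [0.5348, 0.0239, -0.0006])]
side pot [(0.9, [0.5868, 0.0327, 0.0036]), (0.2, [0.4739, 0.0152, 0.0876])]
side head_top [(0.5, [0.5427, -0.3472, 0.044])]
top cup [(0.62, [0.4708, 0.0145, 0.0885])]
top cup_rim [(0.68, [0.4738, 0.0164, 0.0045])]
top mat [(0.71, [0.5344, 0.0235, 0.0015])]
top pot [(0.61, [0.5908, 0.0309, 0.0074])]
top head_top [(0.82, [0.5454, -0.3471, 0.0416])]
```

View pics/side6.png

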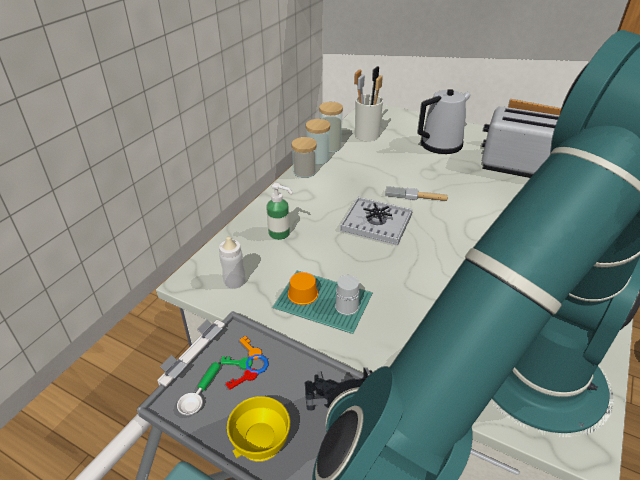

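The cup stands upside down on the mat at (347, 296), the star head is up, and nothing else has moved. I'm handing in.

```bash
python3 - <<'E'
from h import *
s=bot.sense(); print(s["position"],s["wrist_force"]); print(bot.job_done())
E
```

```text
[0.32631252 0.35091795 0.22150827] [ 0.00565565  1.62801864 -0.45759338]
the job is handed in; nothing more can be done
None
```

The cup was rinsed with the star head held at its stop for over a second, set down upside down on the free half of the mat while still held, and the job was handed in at about 33 s; no verdict was shown.

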